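Rolling pin out of its store well

ROBOT

A 6-joint arm with a two-finger parallel gripper is mounted at the origin on the work surface. World frame = base frame: x ahead of the robot, y to its left, z up, the work surface at z = 0. Lengths are in m, angles in degrees, forces in N, time in s.
With the tool pointing down it reaches from about 0.4 to 0.825 m from the base axis. Payload 7 kg.
Tool frame: the origin (TCP) lies at the very end of the fingers, on their centre line; the grasp point (between the pads) lies 19 mm behind it (ctrl.grip_depth is the distance from the TCP to the grasp point, in m); z points along the fingers, y is the line along which they close (so a half turn about z gives the same grasp; the last joint's range is limited). The gripper opens to 88 mm and grips with 3 to 60 N. Pads are 19 mm wide; open, the fingers measure 130 mm over their backs; the gripper's body (78 mm by 193 mm) begins 47 mm behind the grasp point.
Start: joints at [91.507, 20.546, 0.682, 0, -70.136, -16.507], TCP at [0.175, 0.652, 0.227] pointing down, gripper open.
Joint ranges: [-176.03, 176.03], [-82.01, 121.73], [-58.28, 71.71], [-173.87, 95.51], [-174.79, -0.11], [-173.66, 173.66]. Speed limits (degrees/s): [136.94, 136.94, 172.46, 180, 180, 180].

INTERFACE

Orientations are given as [roll, pitch, yaw] about the fixed x, y, z axes, in that order (R = Rz(yaw) Ry(pitch) Rx(roll)).
In Python, from plant import get_obs, eyes, ctrl, spotter gives the robot as it stands.
- The arm moves only by the shell command python3 -m crank 'ROWS'. ROWS is JSON, one flat list of numbers, 7 for each row, row after row: the turn, a rotation vector about the tool's x, y, z in rad, then the shift along the tool's x, y, z in mm, then the opening, from 0 (shut) to 1 (fully open). A call has 1 to 5 rows; each row shifts and turns the commanded pose from where the row before left it, along the tool's axes as they then stand; what a row does not reach is not made up. A row lasts 1/8 s, in which the tool goes at most 62.5 mm and 10.7 degrees, less where a joint would pass 70% of its speed; a pose out of reach is approached as far as the arm can. A call is refused whole if a number of a shift passes 62.5 or a number of a turn 0.188, either way. A call with a gripper value outside its range is refused whole. The fingers move at their own pace and stop on an object; the grip force is fixed at half the most. Time passes only in rows, so rows that do not move let the fingers close. It gives the time, the measured TCP pose, the force, the opening and the grip force at its end, in the units of the state.
- get_obs(): the state, without advancing time (a new reading comes with each control period).
- eyes.snapshot(name): name is "side" or "top"; returns the picture (400x640x3 uint8, blue, green, red); there is no depth.
- eyes.camera_model(name): a dict with "fx", "fy", "cx", "cy" (pixels), "extrinsics" (4x4, takes a point from camera to world coordinates). Camera axes: x right, y down, z forward; pixel columns grow to the right and rows downward; lengths in m; the calibration is good to about 2 mm. A picture is of the moment at which its call begins. camera_model takes no time and is no camera call.
- ctrl.close_job(): hands the job in; it is judged then, once.
Trained networks look in the newest picture that a camera, given by its name, has taken for a name from the list of things; names that differ only in an ending like _2 or _b are one class to them, and where a whole thing is asked for, a point or a joint stands for the part that bears it (a point fixed in the world has none). Each returns a list of dicts, best first, with "p" (0 to 1); they miss things now and then, are a little off and sometimes report something else, mostly with a low value. They report only what shows in the picture. A call takes as long as a camera call.
- spotter.outline_of(camera, target): "region" (400x640 bool, what is visible of it) and "rect" ([left, top, width, height] in pixels, round what is visible of it).
- spotter.place_of(camera, target): "location" ([column, row] in pixels: a listed point, or the origin of a listed thing).
The state is a dict: "clock": time; "joint_pos": joint angles; "qvel": joint speeds; "tau": joint torques, N m; "tool_pos": TCP position; "orientation": TCP orientation; "force": force on the tool from outside, world axes, zero at the start; "moment": the same for the moment, N m; "opening": finger opening in m; "gripper_force": force on a finger pad.
Only numpy, scipy, OpenCV 4.12 (cv2) and the standard library are available. Lean on these libraries where they do the work, as an engineer would, in place of code of your own. Each camera call takes 0.05 s, during which the arm holds its last target. There are 200 camera calls.

TASK

Take the rolling pin out of the steel store well: it is longer than the opening between the two white end covers, so slide it back under the deep cover, tilt its other end up and draw it out slantwise, without forcing it against the well and without disturbing the things standing around. Then carry it to the wooden pastry board and finish while still holding it in the gripper, level and still about 10 cm above the middle of the board, lined up with the board's long sides and touching nothing else: do not put it down or let it go.

Things in the scene. Friction and masses are not known exactly. Their poses are not given: they have to be found in the camera images.
- pin_center (a point): Centre of the rolling pin, a straight pale beech rod 340 mm long, 34 mm in diameter, about 0.22 kg. Its y axis runs along the rod (it may be rolled about it); ends at y = +170 and -170 mm. It starts lying on the well's floor roughly along the well's y axis, its -y end under the short cover, its +y end under the deep cover.
- well: Fixed stainless steel store well, outside 208 (x) by 428 (y) by 93 mm high, on the table; origin at the centre of its underside, z up. Walls and floor 4 mm thick, inside x -100..100, y -210..210 mm. Two fixed white covers 4 mm thick (underside 89, top 93 mm above the table) span its full width: the deep one from y = +60 to +210, the short one from y = -170 to -210 mm.
- well_opening (a point): Centre of the opening between the well's two covers, 230 mm long (well y = -170..+60) and 200 mm wide, at the height of the covers' top (well frame: 0, -55, 93 mm); axes as the well's. 85 mm clear between floor and covers.
- board_top (a point): Centre of the top face of the pastry board, a fixed wooden board 260 (x) by 360 (y) by 15 mm thick lying on the table; its long sides run along its y axis, z up.
- board: The same pastry board; origin at the centre of its underside, 15 mm below board_top, same axes.
- cutter: Bystander: copper ring-shaped pastry cutter, 70 mm across, 25 mm high, standing on the deep cover near the well's +y end. Origin under its centre.
- bowl_a: Bystander: empty purple plastic bowl, 150 mm across the rim, 70 mm high. Origin under its centre.
- bowl_b: Bystander: a second purple bowl like the first. Origin under its centre.
- jar: Bystander: jar with red cap, 70 mm in diameter, 110 mm high. Origin under its centre.
- scraper: Bystander: steel dough scraper lying flat, 85 by 120 mm, with an 18 mm high red grip. Origin under the centre of its blade.
- timer: Bystander: white kitchen timer with red grip, 64 mm in diameter, 47 mm high. Origin under its centre.
- pin_left (a point): Centre of the rolling pin's +y end face, 170 mm from its centre.
- pin_right (a point): Centre of the rolling pin's -y end face, 170 mm from its centre.
- pin: The same rolling pin; origin at its centre, axes as pin_center.

How it is judged:
By the outcome, as a careful person would: the job done as asked, in the order asked, and still so for the second after the job is handed in, while the arm keeps its last pose, push and grip.
It also fails if it takes over 45 s, if anything falls off the work surface, if the arm or the gripper's body presses on something with over 40 N, if the wrist force passes 120 N, or if a joint passes its speed limit or range.

## Working session

There is one attempt and no reset: what is moved stays moved. The work goes in short steps, Python scripts to look and compute and a shell command to move; the robot and the scene stay as the last step left them, time stands still between calls to the robot, and variables do not carry over. Pictures are saved under pics/ and viewed, at most 10 in all, crops included, and the job is handed in when it is done.

```bash
ls; mkdir -p pics; cat > h.py <<'E'
import numpy as np, cv2
from plant import get_obs, eyes, ctrl, spotter
from scipy.spatial.transform import Rotation as R
def ray(cam,px,z):
    m=eyes.camera_model(cam);T=np.array(m["extrinsics"])
    d=T[:3,:3]@np.array([(px[0]-m["cx"])/m["fx"],(px[1]-m["cy"])/m["fy"],1]);o=T[:3,3]
    return o+d*(z-o[2])/d[2]
def proj(cam,P):
    m=eyes.camera_model(cam);T=np.array(m["extrinsics"])
    c=(np.asarray(P)-T[:3,3])@T[:3,:3]
    return np.array([m["fx"]*c[...,0]/c[...,2]+m["cx"],m["fy"]*c[...,1]/c[...,2]+m["cy"]]).T
E
python3 - <<'E'
from h import *
print(get_obs())
for c in("top","side"):
    cv2.imwrite(f"pics/{c}0.png",eyes.snapshot(c)); m=eyes.camera_model(c); print(c,m)
    for t in["pin_center","pin_left","pin_right","well","well_opening","board_top","cutter","bowl_a","jar","scraper","timer"]:
        print(t,[(np.round(r["location"]).tolist(),round(r["p"],2)) for r in spotter.place_of(c,t)[:3]])
print(get_obs()["clock"])
E
```

```text
pics
{'clock': 0.0, 'joint_pos': array([ 9.15087706e+01,  2.05901692e+01,  6.32752735e-01, -2.29509027e-02,
       -7.01374115e+01, -1.65068710e+01]), 'qvel': array([ 0.09373422, -0.02053091, -0.03008479,  0.06465449,  0.06706749,
       -0.08472765]), 'tau': array([-5.05669523e-04, -5.82726645e+01,  2.93059945e+01,  6.99714527e+00,
        6.96104922e-03, -1.46141033e-04]), 'tool_pos': array([0.17456409, 0.65150078, 0.22562034]), 'orientation': array([ 1.79902950e+02, -6.26036017e-03, -1.50059109e+01]), 'force': array([-0.72085529, -0.58687849,  0.42246935]), 'moment': array([ 0.02722858, -0.0118511 ,  0.00563995]), 'gripper_force': 0.0, 'opening': 0.08742328856777463}
top {'fx': 492.7078332073268, 'fy': 492.7078332073268, 'cx': 319.2922698139885, 'cy': 204.71289975059358, 'extrinsics': array([[-0.01389459, -0.99705692,  0.07539522,  0.41244087],
       [-0.99989359,  0.01419002,  0.00338414,  0.00566899],
       [-0.00444404, -0.07534018, -0.99714799,  1.32600756],
       [ 0.        ,  0.        ,  0.        ,  1.        ]])}
pin_center [([243.0, 209.0], 0.56)]
pin_left []
pin_rig
[... 377 characters left out ...]
: 199.87485249828063, 'extrinsics': array([[ 0.85100451, -0.39897613,  0.34148115,  0.11270597],
       [-0.52508604, -0.63564831,  0.56589387, -0.59748442],
       [-0.00871623, -0.66088522, -0.75043638,  0.95271315],
       [ 0.        ,  0.        ,  0.        ,  1.        ]])}
pin_center [([287.0, 177.0], 0.81), ([482.0, 292.0], 0.74)]
pin_left [([258.0, 142.0], 0.93)]
pin_right []
well [([284.0, 176.0], 0.67)]
well_opening [([293.0, 163.0], 0.95)]
board_top [([397.0, 386.0], 0.67)]
cutter [([266.0, 115.0], 0.75)]
bowl_a [([371.0, 155.0], 0.94), ([412.0, 197.0], 0.62)]
jar [([456.0, 245.0], 0.73)]
scraper [([193.0, 199.0], 0.96), ([292.0, 165.0], 0.52)]
timer [([484.0, 293.0], 0.86)]
1.2
```

View pics/top0.png

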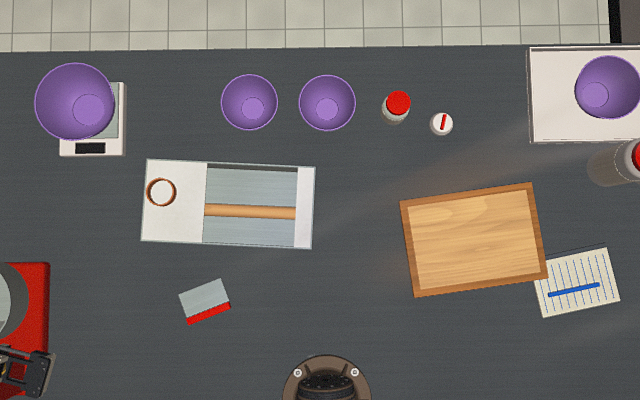

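View pics/side0.png

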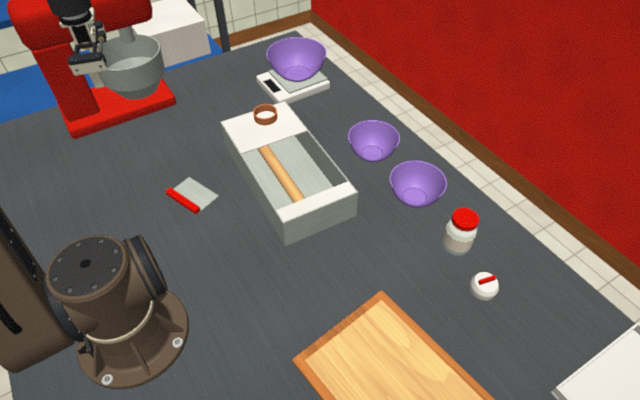

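The top view shows the well with corners near (147,158), (315,166), (312,249) and (140,241). The pin runs from (205,210) to (296,212), the cutter is at (160,192), and the board's corners are near (401,201), (533,183), (547,278) and (415,297). The side view agrees with this.

```bash
python3 - <<'E'
from h import *
from scipy.optimize import least_squares
im=cv2.imread("pics/top0.png")
px=np.array([[147,158.5],[315,166],[312.5,249],[140.5,241]])
def fit(px,z,hx,hy,g):
    loc=np.array([[hx,hy],[hx,-hy],[-hx,-hy],[-hx,hy]])
    def P(p): 
        c,s=np.cos(p[2]),np.sin(p[2]); return np.c_[loc@np.array([[c,s],[-s,c]])+p[:2],np.full(4,z)]
    r=least_squares(lambda p:(proj("top",P(p))-px).ravel(),g)
    print("pose",np.round(r.x[:2],4),np.degrees(r.x[2]),"res px",np.round(r.fun,1)); return r.x
w=fit(px,.093,.104,.214,[.4,.15,0])
b=fit(np.array([[400.5,200.5],[533,182.5],[547.5,277.5],[415,297.5]]),.015,.13,.18,[.35,-.35,0])
# pin mask
hsv=cv2.cvtColor(im,cv2.COLOR_BGR2HSV)
m=cv2.inRange(hsv,(8,60,90),(25,255,255)); 
roi=np.zeros_like(m); roi[190:235,203:300]=1; m*=roi
for c in range(204,300,10):
    r=np.where(m[:,c])[0]; 
    if len(r): print(c,r.min(),r.max(), end=' | ')
c,s=np.cos(w[2]),np.sin(w[2]); Rw=np.array([[c,-s],[s,c]])
for c_ in(215,250,285):
    r=np.where(m[:,c_])[0]; p=ray("top",(c_,r.mean()),.021); print("pin axis",p, "well",Rw.T@(p[:2]-w[:2]))
im2=eyes.snapshot("side");
for cam in("top","side"):
    for t in("pin",):
        o=spotter.outline_of(cam,t)
        for q in o[:2]: print(cam,q["p"],q["rect"])
p=spotter.place_of("top","cutter")[0]["location"]; q=ray("top",p,.093); print("cutter",q,Rw.T@(q[:2]-w[:2]))
for t in("bowl_a","jar","scraper","timer"): print(t,[ray("top",k["location"],0).round(3) for k in spotter.place_of("top",t)[:2]])
# side: check well corner projection, pin visible end
loc=np.array([[.104,.214],[.104,-.214],[-.104,-.214],[-.104,.214]]);print(proj("side",np.c_[loc@Rw.T+w[:2],np.full(4,.093)]).round(1))
v=np.vstack([cv2.resize(im[150:260,130:325],None,fx=3,fy=3),])
s_=cv2.resize(im2[95:245,210:365],None,fx=3,fy=3)
cv2.imwrite("pics/z1.png",s_)
E
```

```text
pose [0.5123 0.2375] -3.3688477299377824 res px [-0.3  0.2  0.6  0.1 -0.7 -0.3  0.3 -0. ]
pose [ 0.4143 -0.3986] 7.046355965192615 res px [-1.  -0.5 -0.2 -0.9  2.   1.3 -0.8  0.1]
204 207 215 | 214 204 215 | 224 204 216 | 234 205 216 | 244 205 216 | 254 205 217 | 264 206 217 | 274 206 218 | 284 207 218 | 294 207 219 | pin axis [0.50230338 0.28733099 0.021     ] well [-0.01292064  0.04915971]
pin axis [0.4969917  0.19430716 0.021     ] well [-0.01275673 -0.0440155 ]
pin axis [0.49168582 0.10138494 0.021     ] well [-0.01259299 -0.13708894]
top 0.81 [206.1, 203.7, 93.3, 18.3]
side 0.81 [256.4, 144.4, 49.5, 60.6]
cutter [0.54372209 0.40974807 0.093     ] [0.02123282 0.17379915]
bowl_a [array([ 0.772, -0.009,  0.   ]), array([0.785, 0.194, 0.   ])]
jar [array([ 0.754, -0.186,  0.   ])]
scraper [array([0.265, 0.315, 0.   ])]
timer [array([ 0.727, -0.322,  0.   ])]
[[285.1 101.2]
 [359.  192.4]
 [283.9 223.7]
 [220.5 122.3]]
```

View pics/z1.png

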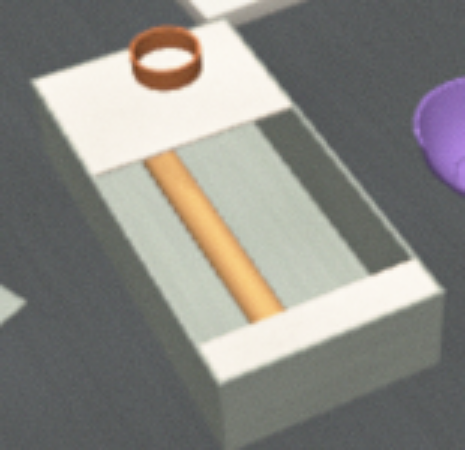

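The crop shows the pin straight and parallel to the well, left of its middle, with both ends under the covers. Before committing to a grasp I want to see which way the gripper's 193 mm body dimension runs.

```bash
python3 - <<'E'
from h import *
a=cv2.imread("pics/top0.png")[340:400,0:70]; b=cv2.imread("pics/side0.png")[0:90,50:140]
cv2.imwrite("pics/z2.png",np.hstack([cv2.resize(a,(400,400)),cv2.resize(b,(400,400))]))
o=get_obs();Rt=R.from_euler("xyz",o["orientation"],degrees=True).as_matrix();p=o["tool_pos"]
for c in("top","side"):
    print(c,proj(c,np.array([p]+[p+Rt@v for v in([0,.0965,-.066],[0,-.0965,-.066],[.039,0,-.066],[-.039,0,-.066])])).round())
E
```

```text
top [[ 28. 355.]
 [ 54. 374.]
 [-35. 350.]
 [ 15. 343.]
 [  4. 381.]]
side [[101.  76.]
 [ 91.  75.]
 [ 93.  37.]
 [107.  52.]
 [ 76.  57.]]
```

View pics/z2.png

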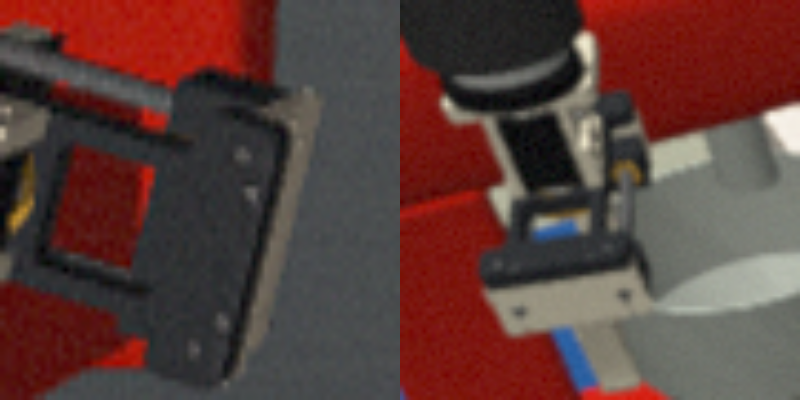

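The 193 mm dimension runs along the closing direction, and the well is only 200 mm wide inside. The pin lies 13 mm off-centre, so a full-depth grasp there would put the body on the side wall. I'll hover over the pin first, then look.

```bash
cat >> h.py <<'E'
WP=np.array([.5123,.2375]);WA=-3.37
def w2(x,y,z):
    c,s=np.cos(np.radians(WA)),np.sin(np.radians(WA));return np.array([WP[0]+c*x-s*y,WP[1]+s*x+c*y,z])
def inw(p):
    c,s=np.cos(np.radians(WA)),np.sin(np.radians(WA));d=np.asarray(p)[:2]-WP;return np.array([c*d[0]+s*d[1],-s*d[0]+c*d[1],p[2]])*1000
def T0():
    o=get_obs();return np.array(o["tool_pos"]),R.from_euler("xyz",o["orientation"],degrees=True)
def plan(p1,r1,n,start=None):
    p0,r0=start or T0(); rv=(r0.inv()*r1).as_rotvec()
    for k in range(n):
        rk=r0*R.from_rotvec(rv*k/n); print(np.round(rv/n,3),np.round(rk.inv().apply(p1-p0)/n*1000,1))
def show():
    o=get_obs();print("t",o["clock"],"well",inw(o["tool_pos"]).round(1),"ori",np.round(o["orientation"],2),"F",np.round(o["force"],1),"op",round(o["opening"]*1000,1),"g",o["gripper_force"])
E
python3 -c "
from h import *
plan(w2(-.0128,-.05,.16),R.from_euler('xyz',[180,0,-93.4],degrees=True),10)"
```

```text
[-0.     0.     0.137] [43.1 36.5  6.7]
[-0.     0.     0.137] [47.7 30.2  6.7]
[-0.     0.     0.137] [51.3 23.5  6.7]
[-0.     0.     0.137] [54.1 16.2  6.7]
[-0.     0.     0.137] [55.8  8.7  6.7]
[-0.     0.     0.137] [56.4  1.   6.7]
[-0.     0.     0.137] [56.  -6.7  6.7]
[-0.     0.     0.137] [ 54.6 -14.3   6.7]
[-0.     0.     0.137] [ 52.2 -21.6   6.7]
[-0.     0.     0.137] [ 48.7 -28.5   6.7]
```

```bash
python3 -m crank '[0,0,0.137,43,36.5,6.7,0.5, 0,0,0.137,47.7,30.2,6.7,0.5, 0,0,0.137,51.3,23.5,6.7,0.5, 0,0,0.137,54,16.2,6.7,0.5, 0,0,0.137,55.8,8.7,6.7,0.5]'; python3 -c "
from h import *
show();plan(w2(-.0128,-.05,.16),R.from_euler('xyz',[180,0,-93.4],degrees=True),5)"
```

```text
clock: 2.22
tool_pos: [0.3363, 0.4186, 0.1932]
orientation: [-180.0, 0.0, -54.5]
force: [0.6, 0.7, 1.0]
opening: 0.0458
gripper_force: 0.0
t 2.225 well [-186.4  170.5  193.2] ori [-1.7996e+02  2.0000e-02 -5.4480e+01] F [0.6 0.7 1. ] op 45.8 g 0.0
[-0.     0.     0.136] [56.1  0.7  6.6]
[-0.     0.     0.136] [55.7 -6.9  6.6]
[-0.     0.     0.136] [ 54.2 -14.4   6.6]
[-0.     0.     0.136] [ 51.8 -21.6   6.6]
[-0.     0.     0.136] [ 48.4 -28.4   6.6]
```

```bash
python3 -m crank '[0,0,0.136,56.1,0.7,6.6,0.5, 0,0,0.136,55.7,-6.9,6.6,0.5, 0,0,0.136,54.2,-14.4,6.6,0.5, 0,0,0.136,51.8,-21.6,6.6,0.5, 0,0,0.136,48.4,-28.4,6.6,0.5]'; python3 -m crank '[0,0,0,0,0,0,0.5]' ; python3 -c "
from h import *
show();plan(w2(-.0128,-.05,.16),R.from_euler('xyz',[180,0,-93.4],degrees=True),1)
a=eyes.snapshot('top');b=eyes.snapshot('side')
cv2.imwrite('pics/z3.png',np.vstack([cv2.resize(a[130:280,120:340],None,fx=2,fy=2),cv2.resize(b[50:200,220:440],None,fx=2,fy=2)]))
p,r=T0()
for h in(-.066,-.09):print(proj('top',np.array([p+r.apply([0,s*.0965,h]) for s in(1,-1)])).round(1),proj('side',np.array([p+r.apply([0,s*.0965,h]) for s in(1,-1)])).round(1))"
```

```text
clock: 2.85
tool_pos: [0.4975, 0.1889, 0.1603]
orientation: [-180.0, 0.0, -93.4]
force: [2.0, 0.5, -0.2]
opening: 0.044
gripper_force: 0.0
clock: 2.98
tool_pos: [0.4976, 0.1872, 0.1594]
orientation: [180.0, -0.1, -93.6]
force: [-0.3, 0.7, -0.6]
opening: 0.0439
gripper_force: 0.0
t 2.975 well [-11.7 -51.1 159.4] ori [ 1.7995e+02 -6.0000e-02 -9.3580e+01] F [-0.3  0.7 -0.6] op 43.9 g 0.0
[ 0.001 -0.001 -0.003] [-1.1  1.1 -0.6]
[[236.4 248.5]
 [241.2 162.7]] [[248.1 141.1]
 [320.1 116. ]]
[[234.5 248.7]
 [239.4 161. ]] [[246.8 133.3]
 [320.  108.2]]
```

View pics/z3.png

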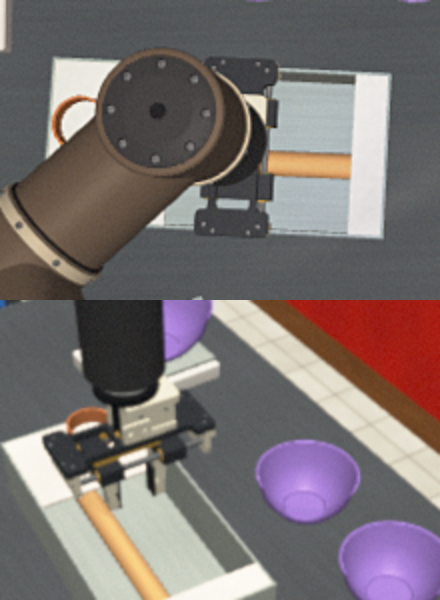

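The end plates of the body stay at ±96 mm whatever the opening (top plate edges at rows 158 and 249), and the tool is centred over the pin. I'll tilt the tool 12° about the pin's axis. That puts one body end above the -x wall and the other 6 mm inside the +x wall.

```bash
cat >> h.py <<'E'
def tgt(phi,th=0):  # phi: lean of the tool's back to well +x; th: -y end of pin up
    return R.from_euler('z',WA,degrees=True)*R.from_euler('x',-th,degrees=True)*R.from_euler('y',phi,degrees=True)*R.from_euler('xyz',[180,0,-90],degrees=True)
E
python3 -c "
from h import *
for c,t,q in(('top','pin_center',(243,209)),('top','pin_right',(308,212)),('side','pin_center',(287,177)),('side','pin_left',(258,142))):print(c,t,inw(ray(c,q,.021)).round())
print('A');plan(w2(-.0143,-.06,.11),tgt(12),2)
print('B');plan(w2(-.0143,-.06,.045),tgt(12),2,(w2(-.0143,-.06,.11),tgt(12)))
"
```

```text
top pin_center [ -8. -25.  21.]
top pin_right [  -9. -198.   21.]
side pin_center [ -4. -14.  21.]
side pin_left [-17. 161.  21.]
A
[-0.105 -0.     0.001] [ 5.7  0.8 25. ]
[-0.105 -0.     0.001] [ 5.7 -1.8 25. ]
B
[0. 0. 0.] [ 0.  -6.8 31.8]
[0. 0. 0.] [ 0.  -6.8 31.8]
```

```bash
python3 -m crank '[-0.105,0,0.001,5.7,0.8,25,0.45, -0.105,0,0.001,5.7,-1.8,25,0.45, 0,0,0,0,0,0,0.45]'; python3 -c "
from h import *
show();print(tgt(12).as_euler('xyz',degrees=True));plan(w2(-.0143,-.06,.06),tgt(12),2)
"
```

```text
clock: 3.45
tool_pos: [0.4938, 0.1794, 0.1075]
orientation: [167.7, -0.1, -93.3]
force: [-0.2, -0.4, -0.1]
opening: 0.0392
gripper_force: 0.0
t 3.45 well [-15.  -59.1 107.5] ori [ 1.6772e+02 -1.4000e-01 -9.3310e+01] F [-0.2 -0.4 -0.1] op 39.2 g 0.0
[ 1.68000000e+02  1.27222187e-14 -9.33700000e+01]
[ 0.002 -0.001  0.   ] [ 0.4 -5.4 23.1]
[ 0.002 -0.001  0.   ] [ 0.4 -5.4 23.1]
```

```bash
python3 -m crank '[0.002,0,0,0.4,-5.4,23.1,0.46, 0.002,0,0,0.4,-5.4,23.1,0.46, 0,0,0,0,0,0,0.46, 0,0,0,0,0,0,0.46]'; python3 -c "
from h import *
show();plan(w2(-.0143,-.06,.03),tgt(12),2)
a=eyes.snapshot('top');b=eyes.snapshot('side');show()
cv2.imwrite('pics/z4.png',np.hstack([cv2.resize(a[140:270,130:330],None,fx=2,fy=2),cv2.resize(b[90:220,210:410],None,fx=2,fy=2)]))"
```

```text
clock: 3.95
tool_pos: [0.4955, 0.1791, 0.064]
orientation: [168.3, 0.0, -93.2]
force: [0.1, 0.0, 0.4]
opening: 0.0403
gripper_force: 0.0
t 3.95 well [-13.3 -59.2  64. ] ori [ 1.6832e+02  3.0000e-02 -9.3220e+01] F [0.1 0.  0.4] op 40.3 g 0.0
[-0.003  0.     0.001] [ 0.4 -3.  16.8]
[-0.003  0.     0.001] [ 0.4 -3.  16.8]
t 4.05 well [-13.1 -59.4  64.1] ori [ 1.6833e+02  6.0000e-02 -9.3260e+01] F [-0.1  0.1  0.6] op 40.2 g 0.0
```

View pics/z4.png

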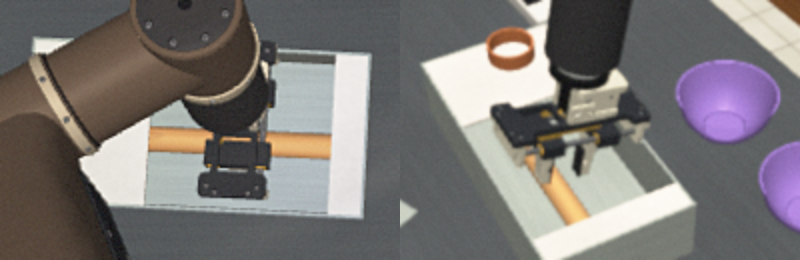

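The tool is leaning correctly and its fingers straddle the pin (seen at (235,205) in full top-view pixels). The body is between the walls, so I'll continue down.

```bash
python3 -m crank '[-0.003,0,0,0.4,-3,16.8,0.47, -0.003,0,0,0.4,-3,16.8,0.47, 0,0,0,0,0,0,0.47]'; python3 -c "
from h import *
show();plan(w2(-.0143,-.06,.016),tgt(12),2)"
```

```text
clock: 4.42
tool_pos: [0.4928, 0.1766, 0.0265]
orientation: [167.7, -0.1, -93.4]
force: [-0.6, -0.1, 0.4]
opening: 0.0412
gripper_force: 0.0
t 4.425 well [-15.9 -61.9  26.5] ori [ 1.6767e+02 -1.4000e-01 -9.3350e+01] F [-0.6 -0.1  0.4] op 41.2 g 0.0
[ 0.003 -0.001 -0.   ] [-1.  -1.9  5. ]
[ 0.003 -0.001 -0.   ] [-1.  -1.9  5. ]
```

```bash
python3 -m crank '[0.002,0,0,-0.6,-1.9,5,0.47, 0.002,0,0,-0.6,-1.9,5,0.47, 0,0,0,0,0,0,0.47]'; python3 -c "
from h import *
show();plan(w2(-.0143,-.06,.016),tgt(12),1)"
```

```text
clock: 4.8
tool_pos: [0.4952, 0.1784, 0.0175]
orientation: [168.0, -0.0, -93.3]
force: [-2.8, 0.1, -0.2]
opening: 0.0408
gripper_force: 0.0
t 4.8 well [-13.6 -60.   17.5] ori [ 1.6802e+02 -4.0000e-02 -9.3330e+01] F [-2.8  0.1 -0.2] op 40.8 g 0.0
[-0.    -0.001  0.001] [0.  0.3 1.6]
```

```bash
python3 -m crank '[0,0,0,0,0,2.5,0.45, 0,0,0,0,0,0,0.40, 0,0,0,0,0,0,0.2, 0,0,0,0,0,0,0.2, 0,0,0,0,0,0,0.2]'; python3 -c "
from h import *
show()"
```

```text
clock: 5.42
tool_pos: [0.4949, 0.1785, 0.0165]
orientation: [168.1, -0.0, -93.3]
force: [-3.9, 0.3, 9.6]
opening: 0.0328
gripper_force: 30.0
t 5.425 well [-13.9 -59.9  16.5] ori [ 1.6807e+02 -1.0000e-02 -9.3300e+01] F [-3.9  0.3  9.6] op 32.8 g 30.000999569892883
```

```bash
python3 -m crank '[0,0,0,0,0.4,-2,0.2, 0,0,0,0,0.4,-2,0.2, 0,0,0,0,0,0,0.2, 0,0,0,0,0,0,0.2]'; python3 -c "
from h import *
show();import time
a=eyes.snapshot('top');b=eyes.snapshot('side');show()
cv2.imwrite('pics/t5.png',a);cv2.imwrite('pics/s5.png',b)"
```

```text
clock: 5.92
tool_pos: [0.4953, 0.1786, 0.0194]
orientation: [168.1, -0.0, -93.3]
force: [0.1, 0.1, -2.6]
opening: 0.0332
gripper_force: 30.0
t 5.925 well [-13.5 -59.8  19.4] ori [ 1.6809e+02 -1.0000e-02 -9.3330e+01] F [ 0.1  0.1 -2.6] op 33.2 g 29.99859094619751
t 6.025 well [-13.6 -59.9  19.4] ori [ 1.6808e+02 -2.0000e-02 -9.3320e+01] F [-0.3  0.8 -2.5] op 33.5 g 29.99864548444748
```

The wrist force of -2.6 N matches the pin's weight, so the pin is held and just off the floor. I'll slide it +y under the deep cover and then measure where its -y end appears.

```bash
python3 -c "
from h import *
plan(w2(-.0136,-.025,.024),tgt(12),3)"
```

```text
[-0. -0.  0.] [-11.6   0.3  -1.5]
[-0. -0.  0.] [-11.6   0.3  -1.5]
[-0. -0.  0.] [-11.6   0.3  -1.5]
```

```bash
python3 -m crank '[0,0,0,-11.6,0.3,-1.5,0.2, 0,0,0,-11.6,0.3,-1.5,0.2, 0,0,0,-11.6,0.3,-1.5,0.2, 0,0,0,0,0,0,0.2]'; python3 -c "
from h import *
show()
a=eyes.snapshot('top');b=eyes.snapshot('side');show();print(get_obs()['moment'])
for c in('top','side'):
  for t in('pin_right','pin_center','pin'):
    for r in spotter.place_of(c,t)[:1]: print(c,t,r['p'],np.round(r['location']),inw(ray(c,r['location'],.026)).round(1))
cv2.imwrite('pics/z6.png',np.hstack([cv2.resize(a[190:260,240:330],None,fx=4,fy=4),cv2.resize(b[140:210,270:360],None,fx=4,fy=4)]))"
```

```text
clock: 6.52
tool_pos: [0.4975, 0.2146, 0.0242]
orientation: [168.1, 0.0, -93.2]
force: [0.1, 0.2, -3.6]
opening: 0.0334
gripper_force: 30.0
t 6.525 well [-13.4 -23.7  24.2] ori [ 1.6811e+02  1.0000e-02 -9.3250e+01] F [ 0.1  0.2 -3.6] op 33.4 g 29.998489022254944
t 6.625 well [-13.7 -24.9  24. ] ori [ 1.6807e+02 -2.0000e-02 -9.3290e+01] F [ 0.1  0.4 -2.3] op 33.4 g 29.9983611702919
[-0.07983865 -0.94791919  0.01547871]
top pin_right 0.67 [293. 211.] [  -8.  -157.9   26. ]
top pin_center 0.73 [227. 207.] [-4.3 16.5 26. ]
top pin 0.81 [231. 211.] [-14.5   5.5  26. ]
side pin_right 0.9 [308. 211.] [ -10.9 -155.9   26. ]
side pin_center 0.92 [282. 169.] [-4.5 18.6 26. ]
side pin 0.67 [280. 168.] [-9.2 23.9 26. ]
```

View pics/z6.png

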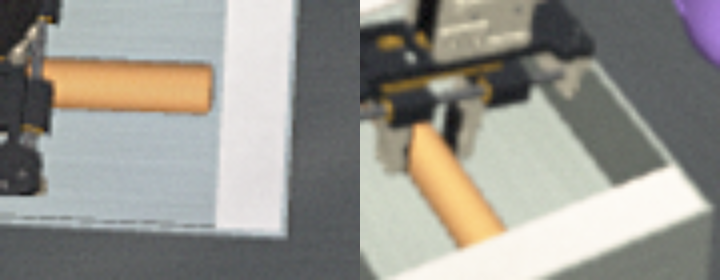

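The -y end has come out from under the short cover, at column 293 in the top view, so it is at well y≈-158. The pin's centre is therefore at +12, which is about 37 mm ahead of the grasp point. Another 18 mm puts the +y end at 200.

```bash
python3 -m crank '[0,0,0,-9,0,0,0.2, 0,0,0,-9,0,0,0.2, 0,0,0,0,0,0,0.2, 0,0,0,0,0,0,0.2]'; python3 -c "
from h import *
show()
a=eyes.snapshot('top');b=eyes.snapshot('side')
for c in('top','side'):
  for t in('pin_right',):
    for r in spotter.place_of(c,t)[:1]: print(c,t,r['p'],np.round(r['location'],1),inw(ray(c,r['location'],.026)).round(1))
m=cv2.inRange(cv2.cvtColor(a,cv2.COLOR_BGR2HSV),(8,60,90),(25,255,255))
for row in (208,212,215): 
  c=np.where(m[row,255:300])[0]+255; print(row,c.min(),c.max(),inw(ray('top',(c.max()+.5,row),.026)).round(1))
p,r=T0()
# tilt: pivot so +y end axis at (y=200, z=24), theta; TCP offset from pin centre in pin frame
off=np.array([p[0]-w2(-.0128,.030,.026)[0],0,0])
W=R.from_euler('z',WA,degrees=True)
g=W.inv().apply(p-w2(-.0128,.030,.0285)) # TCP rel. pin centre, well axes, level
print('g',g*1000)
prev=(p,r)
for th in(3.4,6.8,10.2,13.6,17):
  A=R.from_euler('x',-th,degrees=True)
  f=th/17
  e=np.array([-.0128,.200,.0285-.004*f]) # +y end centre
  c=e-A.apply([0,.170,0])
  t=c+A.apply(g); nxt=(w2(*t),tgt(12,th))
  plan(nxt[0],nxt[1],1,prev); prev=nxt
print(t)
"
```

```text
clock: 7.42
tool_pos: [0.4982, 0.2314, 0.024]
orientation: [168.1, -0.0, -93.3]
force: [0.0, -0.1, -2.6]
opening: 0.0332
gripper_force: 30.0
t 7.425 well [-13.7  -6.9  24. ] ori [ 1.6807e+02 -2.0000e-02 -9.3300e+01] F [ 0.  -0.1 -2.6] op 33.2 g 29.9984210729599
top pin_right 0.86 [287.4 213. ] [ -13.9 -143.9   26. ]
208 255 286 [  -0.8 -140.8   26. ]
212 255 286 [ -11.4 -141.4   26. ]
215 255 285 [ -19.4 -139.1   26. ]
g [ -0.80695551 -37.17855997  -4.41154893]
[-0.001  0.058  0.013] [ -0.1   2.4 -11.2]
[0.    0.058 0.012] [ -0.2   2.4 -11.2]
[-0.     0.058  0.012] [ -0.2   2.4 -11.2]
[0.    0.058 0.012] [ -0.2   2.4 -11.3]
[-0.     0.058  0.012] [ -0.3   2.4 -11.3]
[-0.01360696  0.00058435  0.08085436]
```

```bash
python3 -m crank '[0,0.058,0.012,-0.1,2.4,-11.2,0.2, 0,0.058,0.012,-0.2,2.4,-11.2,0.2, 0,0.058,0.012,-0.2,2.4,-11.2,0.2, 0,0,0,0,0,0,0.2]'; python3 -c "
from h import *
show();print(get_obs()['moment'])
prev=T0()
g=np.array([-.0008,-.0372,-.0044])
for th in(13.6,17):
  A=R.from_euler('x',-th,degrees=True);f=th/17
  t=np.array([-.0128,.200,.0285-.004*f])-A.apply([0,.170,0])+A.apply(g); nxt=(w2(*t),tgt(12,th)); print(t)
  plan(nxt[0],nxt[1],1,prev); prev=nxt
"
```

```text
clock: 8.12
tool_pos: [0.4987, 0.2348, 0.0586]
orientation: [168.1, -10.1, -93.2]
force: [0.2, 0.0, -2.8]
opening: 0.0333
gripper_force: 30.0
t 8.125 well [-13.4  -3.4  58.6] ori [168.13 -10.14 -93.21] F [ 0.2  0.  -2.8] op 33.3 g 29.99844878911972
[ 0.71021702 -0.98561316 -0.04085474]
[-0.0136     -0.00242494  0.06974482]
[-0.003  0.058  0.015] [  1.    2.5 -10.9]
[-0.0136      0.00056722  0.08087168]
[-0.     0.058  0.012] [ -0.3   2.4 -11.3]
```

No contact force so far. I'll finish the tilt, then look.

```bash
python3 -m crank '[0,0.058,0.012,0.3,2.4,-11.1,0.2, 0,0.058,0.012,-0.1,2.4,-11.3,0.2, 0,0,0,0,0,0,0.2, 0,0,0,0,0,0,0.2]'; python3 -c "
from h import *
show()
a=eyes.snapshot('top');b=eyes.snapshot('side')
p,r=T0();W=R.from_euler('z',WA,degrees=True)
A=r*tgt(12).inv()  # world rotation from level
c=p-A.apply(W.apply([-.0008,-.0372,-.0044])); ax=A.apply(W.apply([0,1,0]))
for n,k in(('left',.17),('right',-.17)):
  q=c+ax*k; print(n,inw(q).round(1),proj('top',q[None]).round(1),proj('side',q[None]).round(1))
tiltdeg=np.degrees(np.arcsin(-ax[2]));print('tilt',tiltdeg)
for cc in('top','side'):
  for x in spotter.place_of(cc,'pin_right')[:1]: print(cc,x['p'],np.round(x['location'],1))
cv2.imwrite('pics/z7.png',np.hstack([cv2.resize(a[180:255,200:330],None,fx=3,fy=3),cv2.resize(b[110:220,230:360],(390,330))[:225]]))
cv2.imwrite('pics/s7.png',b)
t=p-ax*.165
print('draw');plan(t,r,5)"
```

```text
clock: 8.62
tool_pos: [0.4981, 0.2379, 0.0801]
orientation: [168.0, -16.9, -93.3]
force: [-0.2, -0.3, -2.2]
opening: 0.0333
gripper_force: 30.0
t 8.625 well [-14.2  -0.5  80.1] ori [168.01 -16.9  -93.27] F [-0.2 -0.3 -2.2] op 33.3 g 29.998178780078888
left [-13.5 198.8  24.2] [[158.4 207.1]] [[253.9 133.6]]
right [ -13.  -126.4  123.2] [[277.6 210. ]] [[301.  178.1]]
tilt 16.93278566681034
top 0.83 [279.9 206.6]
side 0.84 [303.1 177.7]
draw
[-0. -0. -0.] [33.   0.   0.1]
[-0. -0. -0.] [33.   0.   0.1]
[-0. -0. -0.] [33.   0.   0.1]
[-0. -0. -0.] [33.   0.   0.1]
[-0. -0. -0.] [33.   0.   0.1]
```

View pics/s7.png

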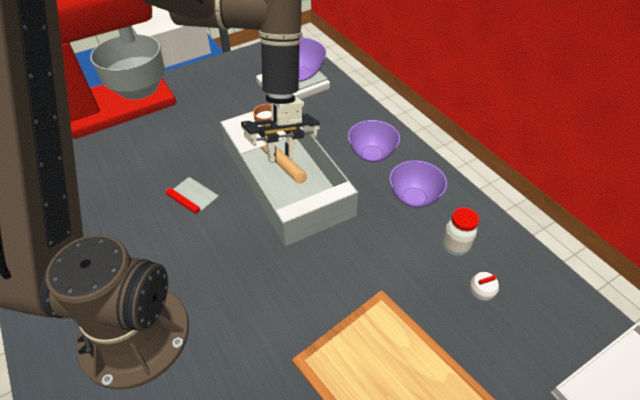

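The pin is tilted 17° with its -y end at (302,178), clear above the short cover, and it matches the predicted pose. I'll draw it out along its own axis.

```bash
python3 -m crank '[0,0,0,20,0,0,0.2, 0,0,0,25,0,0,0.2, 0,0,0,25,0,0,0.2, 0,0,0,25,0,0,0.2, 0,0,0,20,0,0,0.2]' && python3 -c "
from h import *
show();p,r=T0();print(r.apply([1,0,0]))"; python3 -m crank '[0,0,0,20,0,-2,0.2, 0,0,0,25,0,-3,0.2, 0,0,0,25,0,-6,0.2, 0,0,0,20,0,-10,0.2, 0,0,0,0,0,0,0.2]'; python3 -c "
from h import *
show();p,r=T0();W=R.from_euler('z',WA,degrees=True)
A=r*tgt(12).inv();c=p-A.apply(W.apply([-.0008,-.0372,-.0044])); ax=A.apply(W.apply([0,1,0]))
for k in(.17,-.17):print(inw(c+ax*k).round(1))
b=eyes.snapshot('side');cv2.imwrite('pics/s8.png',b)
for x in('pin_right','pin_left'):
  for q in spotter.place_of('side',x)[:1]:print(x,q['p'],np.round(q['location']))
print(proj('side',np.array([c+ax*.17,c-ax*.17])).round())"
```

```text
clock: 9.45
tool_pos: [0.4922, 0.1267, 0.1152]
orientation: [168.1, -17.0, -93.3]
force: [-0.6, 0.5, -2.9]
opening: 0.0334
gripper_force: 30.0
t 9.45 well [ -13.5 -111.8  115.2] ori [168.1  -16.96 -93.3 ] F [-0.6  0.5 -2.9] op 33.4 g 29.99853014945984
[-0.05512001 -0.95494154  0.29163066]
clock: 10.07
tool_pos: [0.4929, 0.0475, 0.1619]
orientation: [168.2, -16.9, -93.4]
force: [0.5, 1.1, -2.6]
opening: 0.0332
gripper_force: 30.0
t 10.075 well [  -8.2 -190.9  161.9] ori [168.22 -16.9  -93.37] F [ 0.5  1.1 -2.6] op 33.2 g 29.998116195201874
[ -7.4   8.7 105.9]
[  -7.4 -316.6  204.8]
pin_right 0.59 [346. 208.]
[[280. 150.]
 [343. 207.]]
```

The pin is out, with its lower end free at well y≈9 and z≈106. Next I'll raise it and level it, then compute the target over the board.

```bash
python3 -c "
from h import *
p,r=T0();plan(p+np.array([0,-.03,.09]),tgt(12),5)
for q in ((472,238),):print('board net',ray('top',q,.015))
a=cv2.imread('pics/top0.png');hsv=cv2.cvtColor(a,cv2.COLOR_BGR2HSV)
m=cv2.inRange(hsv,(5,70,90),(28,255,255));m[:,:390]=0;m[:170]=0;m[:,560:]=0
m=cv2.morphologyEx(m,cv2.MORPH_OPEN,np.ones((5,5)))
c=max(cv2.findContours(m,cv2.RETR_EXTERNAL,cv2.CHAIN_APPROX_NONE)[0],key=cv2.contourArea)
q=np.array([ray('top',x[0],.015)[:2]*1000 for x in c],np.float32)
print(cv2.minAreaRect(q));print(cv2.boxPoints(cv2.minAreaRect(q)).round())
"
```

```text
[-0.    -0.058 -0.012] [ 11.    2.9 -15.2]
[-0.    -0.058 -0.012] [ 10.    3.  -15.8]
[-0.    -0.058 -0.012] [  9.1   3.1 -16.4]
[-0.    -0.058 -0.012] [  8.1   3.2 -16.9]
[-0.    -0.058 -0.012] [  7.    3.3 -17.3]
board net [ 0.41731085 -0.39347929  0.015     ]
((414.5258483886719, -395.43603515625), (260.9728088378906, 361.82611083984375), 7.410120010375977)
[[ 262. -233.]
 [ 308. -592.]
 [ 567. -558.]
 [ 521. -199.]]
```

```bash
python3 -m crank '[0,-0.058,-0.012,11,2.9,-15.2,0.2, 0,-0.058,-0.012,10,3,-15.8,0.2, 0,-0.058,-0.012,9.1,3.1,-16.4,0.2, 0,-0.058,-0.012,8.1,3.2,-16.9,0.2, 0,-0.058,-0.012,7,3.3,-17.3,0.2]'; cat >> h.py <<'E'
def btgt(dz=0):
    B=R.from_euler('z',7.4,degrees=True)
    return np.array([.4145,-.396,.115+dz])+B.apply([-.0008,-.0372,-.0044]), R.from_euler('z',7.4-WA,degrees=True)*tgt(12)
E
python3 -c "
from h import *
show();t,r=btgt(.08);print(t);plan(t,r,12)"
```

```text
clock: 10.85
tool_pos: [0.492, 0.0188, 0.2504]
orientation: [168.0, 0.1, -93.3]
force: [-0.6, -0.6, -2.2]
opening: 0.0336
gripper_force: 30.0
t 10.85 well [  -7.4 -219.5  250.4] ori [ 1.6803e+02  8.0000e-02 -9.3250e+01] F [-0.6 -0.6 -2.2] op 33.6 g 29.999020099639893
[ 0.41849786 -0.4329932   0.1906    ]
[-0.     0.003 -0.015] [37.9  2.9  5.7]
[-0.     0.003 -0.015] [37.9  3.4  5.8]
[-0.     0.003 -0.015] [37.8  4.   5.9]
[-0.     0.003 -0.015] [37.7  4.6  6. ]
[-0.     0.003 -0.015] [37.6  5.2  6.2]
[-0.     0.003 -0.015] [37.5  5.7  6.3]
[-0.     0.003 -0.015] [37.4  6.3  6.4]
[-0.     0.003 -0.015] [37.3  6.9  6.5]
[-0.     0.003 -0.015] [37.2  7.4  6.7]
[-0.     0.003 -0.015] [37.   8.   6.8]
[-0.     0.003 -0.015] [36.9  8.5  6.9]
[-0.     0.003 -0.015] [36.7  9.1  7. ]
```

```bash
python3 -m crank '[0,0.003,-0.015,20,2,3,0.2, 0,0.003,-0.015,37.9,3.4,5.8,0.2, 0,0.003,-0.015,37.8,4,5.9,0.2, 0,0.003,-0.015,37.7,4.6,6,0.2, 0,0.003,-0.015,37.6,5.2,6.2,0.2]' && python3 -m crank '[0,0.003,-0.015,37.5,5.7,6.3,0.2, 0,0.003,-0.015,37.4,6.3,6.4,0.2, 0,0.003,-0.015,37.3,6.9,6.5,0.2, 0,0.003,-0.015,37.2,7.4,6.7,0.2, 0,0.003,-0.015,30,8,6.8,0.2]'; python3 -c "
from h import *
show();t,r=btgt(.03);plan(t,r,5)"
```

```text
clock: 11.48
tool_pos: [0.4634, -0.1526, 0.2273]
orientation: [168.0, 0.0, -88.8]
force: [0.7, 0.2, -2.8]
opening: 0.0335
gripper_force: 30.0
clock: 12.1
tool_pos: [0.4318, -0.334, 0.2019]
orientation: [168.0, 0.1, -84.5]
force: [-0.3, -0.1, -2.2]
opening: 0.0332
gripper_force: 30.0
t 12.1 well [ -46.7 -575.2  201.9] ori [ 1.6801e+02  1.1000e-01 -8.4500e+01] F [-0.3 -0.1 -2.2] op 33.2 g 29.9991238117218
[-0.     0.002 -0.006] [19.5  1.9 12.9]
[-0.     0.002 -0.006] [19.4  2.  12.9]
[-0.     0.002 -0.006] [19.4  2.2 13. ]
[-0.     0.002 -0.006] [19.4  2.3 13. ]
[-0.     0.002 -0.006] [19.3  2.4 13. ]
```

```bash
python3 -m crank '[0,0.002,-0.006,19.5,1.9,12.9,0.2, 0,0.002,-0.006,19.4,2,12.9,0.2, 0,0.002,-0.006,19.4,2.2,13,0.2, 0,0.002,-0.006,17,2.3,11,0.2, 0,0,0,0,0,0,0.2]'; python3 -m crank '[0,0,0,0,0,0,0.2]' >/dev/null; python3 -c "
from h import *
show();t,r=btgt(0);plan(t,r,3)
a=eyes.snapshot('top');b=eyes.snapshot('side')
p,rr=T0();W=R.from_euler('z',WA,degrees=True)
A=rr*tgt(12).inv();c=p-A.apply(W.apply([-.0008,-.0372,-.0044])); ax=A.apply(W.apply([0,1,0]))
print('pred ends',c+ax*.17,c-ax*.17)
for cc in('top','side'):
  print(cc,proj(cc,np.array([c+ax*.17,c,c-ax*.17])).round(1).tolist())
  for x in('pin_left','pin_center','pin_right'):
    for q in spotter.place_of(cc,x)[:1]:print(x,round(q['p'],2),np.round(q['location'],1))
cv2.imwrite('pics/z9.png',np.hstack([cv2.resize(a[150:330,360:580],None,fx=1.8,fy=1.8),cv2.resize(b[220:400,280:500],None,fx=1.8,fy=1.8)]))"
```

```text
clock: 12.72
tool_pos: [0.4205, -0.4107, 0.1544]
orientation: [168.0, -0.0, -83.2]
force: [-0.5, 0.3, -2.5]
opening: 0.0333
gripper_force: 30.0
t 12.85 well [ -52.6 -651.8  155.9] ori [ 1.6809e+02 -9.0000e-02 -8.3130e+01] F [-0.4 -0.4 -1.9] op 33.4 g 29.998387098312378
[-0.001  0.    -0.003] [ 7.4 -1.3 15.2]
[-0.001  0.    -0.003] [ 7.5 -1.3 15.2]
[-0.001  0.    -0.003] [ 7.5 -1.2 15.2]
pred ends [ 0.39761945 -0.20400959  0.16031895] [ 0.43850952 -0.54154118  0.16097292]
top [[410.6, 247.0], [482.0, 237.3], [553.4, 227.6]]
pin_center 0.56 [483.  236.1]
pin_right 0.53 [556.4 227. ]
side [[339.9, 281.0], [401.7, 345.2], [478.5, 424.9]]
pin_left 0.74 [338.4 280.3]
```

View pics/z9.png

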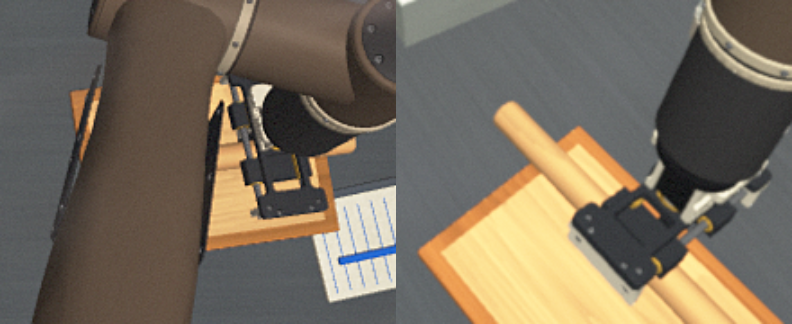

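The pin is over the board, parallel to its long sides, with its +y end at about (339,281) in the side view as predicted. Final descent.

```bash
python3 -m crank '[0,0,-0.003,7.4,-1.3,14.5,0.2, 0,0,-0.003,7.5,-1.3,14.5,0.2, 0,0,-0.003,7.5,-1.2,14.5,0.2, 0,0,0,0,0,0,0.2, 0,0,0,0,0,0,0.2]'; python3 -c "
from h import *
show();t,r=btgt(0.002);plan(t,r,1)
a=eyes.snapshot('top');b=eyes.snapshot('side')
p,rr=T0();W=R.from_euler('z',WA,degrees=True)
A=rr*tgt(12).inv();c=p-A.apply(W.apply([-.0008,-.0372,-.0044])); ax=A.apply(W.apply([0,1,0]))
print('centre',c,'axis',ax)
for cc in('top','side'):
  print(cc,proj(cc,np.array([c+ax*.17,c,c-ax*.17])).round(1).tolist())
  for x in('pin_left','pin_center','pin_right'):
    for q in spotter.place_of(cc,x)[:1]:print(x,round(q['p'],2),np.round(q['location'],1))"
```

```text
clock: 13.88
tool_pos: [0.4189, -0.4331, 0.1124]
orientation: [168.1, 0.0, -82.6]
force: [0.6, -0.7, -2.7]
opening: 0.0333
gripper_force: 30.0
t 13.875 well [ -53.8 -674.9  112.4] ori [ 1.6806e+02  2.0000e-02 -8.2620e+01] F [ 0.6 -0.7 -2.7] op 33.3 g 29.998132288455963
[-0.001  0.    -0.   ] [-0.2  0.4 -0.1]
centre [ 0.41525713 -0.39600942  0.11742183] axis [-1.28726493e-01  9.91680120e-01 -1.73376956e-04]
top [[417.1, 248.4], [485.8, 238.5], [554.5, 228.6]]
pin_center 0.69 [487.1 237.9]
pin_right 0.6 [556.3 230. ]
side [[344.0, 301.8], [405.5, 366.5], [481.4, 446.2]]
pin_center 0.73 [405.  363.6]
```

```bash
python3 -m crank '[0,0,0,0,0,0,0.2, 0,0,0,0,0,0,0.2, 0,0,0,0,0,0,0.2]'; python3 -c "
from h import *
show();print(np.abs(get_obs()['qvel']).max());print(ctrl.close_job())"
```

```text
clock: 14.65
tool_pos: [0.4189, -0.4329, 0.1125]
orientation: [168.1, 0.0, -82.6]
force: [0.8, -0.4, -2.9]
opening: 0.0334
gripper_force: 30.0
t 14.65 well [ -53.8 -674.7  112.5] ori [ 1.6809e+02  2.0000e-02 -8.2610e+01] F [ 0.8 -0.4 -2.9] op 33.4 g 29.99820649623871
0.09843961274160072
the job is handed in; nothing more can be done
None
```

The job is handed in at 14.65 s: the rolling pin came out slantwise with no contact forces seen at the checks, and the gripper is holding it level and still about 10 cm above the middle of the board, lined up with its long sides.

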